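# Charge the hand cracker and hold its ratchet at three clicks

## Robot

A 6-joint arm with a two-finger parallel gripper is mounted at the origin on a cart in front of the work surface, level with it; the furniture and walls round the work are solid. World frame = base frame: x ahead of the robot, y to its left, z up, the work surface at z = 0. Lengths are in mm, angles in rad, forces in N, time in s.
With the tool pointing down it reaches from about 350 to 775 mm from the base axis. Payload 7.3 kg.
Tool frame: the origin (TCP) lies on the front face of the gripper's body, between the roots of the fingers; the fingertips stand 66 mm ahead of it and the grasp point (between the pads) lies 47 mm ahead of it (bot.tip_extent is the distance from the TCP to the fingertips, in mm); z points along the fingers, y is the line along which they close (so a half turn about z gives the same grasp; the last joint's range is limited). The gripper opens to 92 mm and grips with 3 to 60 N. Pads are 19 mm wide; open, the fingers measure 130 mm over their backs; the gripper's body (75 mm by 190 mm) begins 47 mm behind the grasp point.
Start: joints at [-1.408, 0.342, 1.524, -0, 1.275, -0.146], TCP at [159.577, -500.174, 292.241] pointing down, gripper open.
Joint ranges: [-2.53, 2.53], [-0.77, 2.02], [0.04, 2.7], [-1, 4.14], [0.28, 2.66], [-3.11, 3.11]. Speed limits (rad/s): [2.57, 2.57, 3.14, 3.14, 3.14, 3.14].

## Interface

Orientations are given as [roll, pitch, yaw] about the fixed x, y, z axes, in that order (R = Rz(yaw) Ry(pitch) Rx(roll)).
In Python, from plant import readout, viewer, order, bot gives the robot as it stands.
- The arm moves only by the shell command python3 -m creep 'ROWS'. ROWS is text: rows parted by semicolons, each of 7 numbers parted by spaces: the shift along the world's x, y, z in m, then the turn, a rotation vector about the world's x, y, z in rad, then the opening in per cent of the stroke, from 0 (shut) to 100 (fully open). A call has 1 to 8 rows; each row shifts and turns the commanded pose from where the row before left it; what a row does not reach is not made up. A row lasts 1/12 s, in which the tool goes at most 41.7 mm and 7.16 degrees, less where a joint would pass 70% of its speed; a pose out of reach is approached as far as the arm can. A call is refused whole if a number of a shift passes 0.0417 or a number of a turn 0.125, either way. A call with a gripper value outside its range is refused whole. The fingers move at their own pace and stop on an object; the grip force is fixed at half the most. Time passes only in rows, so rows that do not move let the fingers close. It gives the time, the measured TCP pose, the force, the opening and the grip force at its end, in the units of the state.
- readout.get_obs(): the state, without advancing time (a new reading comes with each control period).
- viewer.capture(name): name is "side" or "top" or "wrist"; returns the picture (400x640x3 uint8, red, green, blue); there is no depth.
- viewer.camera_info(name): a dict with "fx", "fy", "cx", "cy" (pixels), "origin" and "rotation" of the camera in the world. Camera axes: x right, y up, looking along -z (the intrinsics and any distortion apply to the point x, -y, -z); pixel columns grow to the right and rows downward; lengths in mm; the calibration is good to about 2 mm. The wrist camera is an equidistant fisheye: a pixel r from the principal point sees the ray r / f radians off the axis. A picture is of the moment at which its call begins: read the wrist's pose just before it. camera_info takes no time and is no camera call; for the wrist camera it gives the pose at the moment of the call.
- order.close_job(): hands the job in; it is judged then, once.
The state is a dict: "time": time; "joint_positions": joint angles; "dq": joint speeds; "tau": joint torques, N m; "tool_pos": TCP position; "tcp_rot": TCP orientation; "contact_force": force on the tool from outside, world axes, zero at the start; "moment": the same for the moment, N m; "grip_width": finger opening in mm; "finger_force": force on a finger pad.
Only numpy, scipy, OpenCV 4.12 (cv2) and the standard library are available. Lean on these libraries where they do the work, as an engineer would, in place of code of your own. Each camera call takes 0.05 s, during which the arm holds its last target. There are 200 camera calls.

## Task

Tip all six chickpeas from the crucible into the hopper of the hand cracker and stand the empty crucible upright on the bench again. Then swing the cracker's ratchet lever from its stop by exactly three clicks - feel each one, and never let it click a fourth time - and hold it there by its handle: finish with the fingers still holding the handle, not letting go. Leave the other things on the bench where they are.

Things in the scene. Friction and masses are not known exactly. Their poses are not given: they have to be found in the camera images.
- crucible: White conical porcelain crucible, 45 mm across the rim, about 27 mm across the foot, 32 mm high, wall about 2.5 mm; the larger of two crucibles, the one with the chickpeas in it. Loose, 35 g. Origin at the centre of its underside, z up its axis. It is round; pinch it across the rim from above.
- pea_1: Dried chickpea, a 10 mm ball of 10 g, one of six lying in the crucible. Origin at its centre. Rolls freely.
- pea_2: Dried chickpea, a 10 mm ball of 10 g, one of six lying in the crucible. Origin at its centre. Rolls freely.
- pea_3: Dried chickpea, a 10 mm ball of 10 g, one of six lying in the crucible. Origin at its centre. Rolls freely.
- pea_4: Dried chickpea, a 10 mm ball of 10 g, one of six lying in the crucible. Origin at its centre. Rolls freely.
- pea_5: Dried chickpea, a 10 mm ball of 10 g, one of six lying in the crucible. Origin at its centre. Rolls freely.
- pea_6: Dried chickpea, a 10 mm ball of 10 g, one of six lying in the crucible. Origin at its centre. Rolls freely.
- hopper_rim (a point): Centre of the open mouth of the cracker's aluminium hopper, level with its rim, about 104 mm above the bench. The hopper is a funnel, 90 mm wide inside at the rim, closed 40 mm below it. The cracker is fixed; axes of this point: x to its back, y to its lever side, z up.
- lever_pivot (a point): Point on the vertical pivot axis of the ratchet lever, 100 mm above the bench, 20 mm to the back (x) and 85 mm to the lever side (y) of the hopper's axis. The ratchet there ends 74 mm above the bench.
- lever_grip (a point): Middle of the free length of the lever's upright handle, 106 mm above the bench: a black round post, 16 mm in diameter, free from 69 to 127 mm above the bench, at the outer end of a flat steel lever 120 mm from the pivot axis. It moves with the lever.
- lever (a joint): Lever turn, rad: 0 at its stop (start), growing clockwise from above, the handle going from the cracker's front (-x) out to its lever side (+y); end 1.21. A spring pulls it back with 2 to 3 N at the handle; each tooth raises this to 6 or 7 N over 12 mm, then it drops to about 1 N: a click. Clicks fall at 0.15, 0.38, 0.60, 0.825 (27 mm apart); the ratchet then stops it from going back.
- small_crucible: Bystander: smaller empty white crucible, 40 mm across, 29 mm high. Origin at the centre of its underside.
- vial: Bystander: capped glass vial, 22 mm across, 50 mm high. Origin at the centre of its underside.
- sample_cup: Bystander: plastic sample cup with screw lid, 61 mm across, 59 mm high. Origin at the centre of its underside.
Not all that is in view belongs to the job. What is shaped like the crucible but blue, pink or purple is not meant.

How it is judged:
By the outcome, as a careful person would: the job done as asked, in the order asked, and still so for the second after the job is handed in, while the arm keeps its last pose, push and grip.
It also fails if it takes over 69 s, if anything falls off the work surface, if the arm or the gripper's body presses on something with over 40 N, if the wrist force passes 120 N, or if a joint passes its speed limit or range.

## Working session

There is one attempt and no reset: what is moved stays moved. The work goes in short steps, Python scripts to look and compute and a shell command to move; the robot and the scene stay as the last step left them, time stands still between calls to the robot, and variables do not carry over. Pictures are saved under pics/ and viewed, at most 11 in all, crops included, and the job is handed in when it is done.

```bash
ls; mkdir -p pics; python3 - <<'E'
from plant import readout, viewer
import cv2
print(readout.get_obs())
for n in("top","side"):
    i=viewer.camera_info(n);print(n,i)
    cv2.imwrite(f"pics/{n}0.png",viewer.capture(n)[:,:,::-1])
E
```

```text
pics
{'time': 0.0, 'joint_positions': array([-1.40799829e+00,  3.42727402e-01,  1.52502887e+00, -2.86002587e-06,
        1.27539525e+00, -1.45995043e-01]), 'dq': array([-5.49551225e-04, -1.70530483e-03,  6.06347807e-05, -1.46269383e-03,
       -1.28863722e-04, -3.71025974e-04]), 'tau': array([ 1.23204492e-03, -4.31236696e+01, -2.44217420e+01,  7.18587474e-02,
        5.58153796e-02, -1.36976014e-04]), 'tool_pos': array([ 159.52429092, -499.85040681,  291.53832193]), 'tcp_rot': array([-3.14004997e+00, -2.24073586e-04,  3.08793745e-01]), 'contact_force': array([ 0.65488343, -0.77391662, -0.33236144]), 'moment': array([-0.03491328, -0.03207384,  0.01895616]), 'finger_force': 0.0, 'grip_width': 91.79479316754319}
top {'fx': 422.53310170126804, 'fy': 422.53310170126804, 'cx': 316.89515723900575, 'cy': 199.8385740111654, 'origin': array([ 419.18104725,  -44.60825676, 1171.17228861]), 'rotation': array([ 0.13553614, -0.02763626, -1.54809408])}
side {'fx': 392.114242928791, 'fy': 392.114242928791, 'cx': 322.1593849027577, 'cy': 203.87500788806133, 'origin': array([ 454.25776893, -801.14039178,  462.58200304]), 'rotation': array([ 1.12001471,  0.00685386, -0.17971353])}
```

View pics/top0.png

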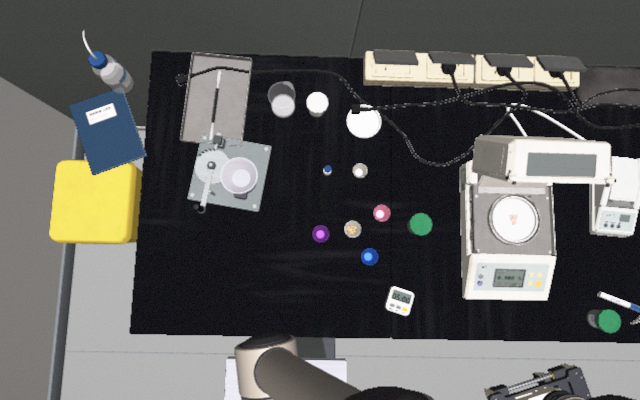

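View pics/side0.png

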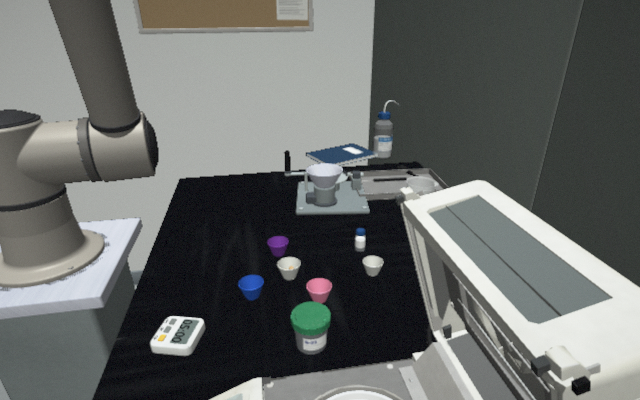

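The top view shows the crucible with peas at about (353,229), the small crucible at (360,171), the vial at (327,170), the hopper at (239,176), the pivot at (211,166) and the handle at (201,208). I'll enlarge that area to read the positions more closely.

```bash
cat > h.py <<'E'
import numpy as np
from scipy.spatial.transform import Rotation as R
from plant import readout, viewer
def ray(n,u,v,i=None):
    i=i or viewer.camera_info(n); x=(u-i["cx"])/i["fx"]; y=(v-i["cy"])/i["fy"]
    if n=="wrist":
        r=np.hypot(x,y); s=np.sin(r)/max(r,1e-9); d=np.array([x*s,-y*s,-np.cos(r)])
    else: d=np.array([x,-y,-1])
    return i["origin"],R.from_euler("xyz",i["rotation"]).as_matrix()@d
def at(n,u,v,z,i=None):
    o,d=ray(n,u,v,i); return (o+d*(z-o[2])/d[2]).round(1)
E
python3 - <<'E'
import cv2,numpy as np
a=cv2.imread("pics/top0.png")
c=a[125:215,180:270]; d=a[200:260,310:410]
c=cv2.resize(c,None,fx=6,fy=6,interpolation=cv2.INTER_CUBIC)[:540]
d=cv2.resize(d,(260,156),interpolation=cv2.INTER_CUBIC)
o=np.zeros((540,800,3),np.uint8);o[:,:540]=c;o[:156,540:]=d
cv2.imwrite("pics/crop0.png",o)
from h import *
for n,u,v,z in [("top",353,229,32),("side",289,263,32),("top",239,176,104),("side",325,172,104),("top",211,166,80),("top",201,208,127),("side",287,152,127)]: print(n,u,v,at(n,u,v,z))
E
```

```text
top 353 229 [ 498.3 -172.    32. ]
side 289 263 [ 501.1 -169.9   32. ]
top 239 176 [621.6 129.7 104. ]
side 325 172 [624.3 108.4 104. ]
top 211 166 [650.7 207.9  80. ]
top 201 208 [534.3 215.5 127. ]
side 287 152 [540.1 217.1 127. ]
```

View pics/crop0.png

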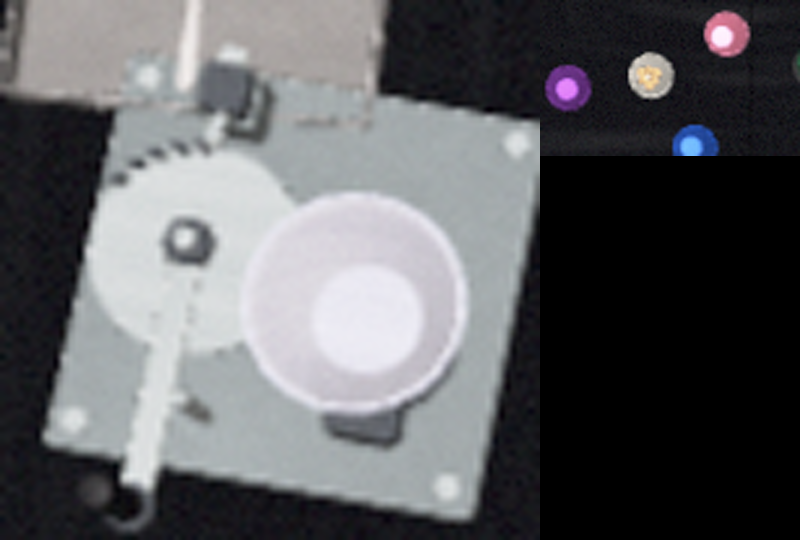

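The crop puts the hopper rim circle at (238.8,175.1), the handle top at (195.4,206.6) and the pivot at (210.8,164.6). The base plate edge is tilted about 10.7°. Next I'll compute the frames and see what `bot` offers.

```bash
python3 - <<'E'
from h import *
from plant import bot
print([a for a in dir(bot) if a[0]!='_'], bot.tip_extent)
H=at("top",238.8,175.1,104);e0=at("top",187.1,197.9,5);e1=at("top",258,211.2,5)
d=(e0-e1)[:2];d/=np.hypot(*d);x=np.array([d[1],-d[0]])
P=H[:2]+20*x+85*d
print(H,"yax",d,np.arctan2(x[1],x[0]),"pivot",P,at("top",210.8,164.6,80),at("top",210.8,164.6,100))
G=at("top",195.4,206.6,127);G2=at("top",201,208.5,69);print("grip",G,G2,np.hypot(*(G[:2]-P)),np.arctan2(*(G[:2]-P)[::-1]))
# cru: crop (652,77)/2.6
print("cru",at("top",310+112/2.6,200+77/2.6,32),"purple",at("top",321,233,32),"pink",at("top",382,213,32),"blue",at("top",370,257,32),"small",at("top",360,171,29),"vial",at("top",327,170,50))
E
```

```text
['Unreachable', 'tip_extent'] 65.5
[623.9 130.4 104. ] yax [0.1604938  0.98703685] -0.1611909144382471 pivot [657.28270969 211.08825623] [654.4 208.6  80. ] [650.1 203.9 100. ]
grip [537.5 229.5 127. ] [539.4 229.9  69. ] 121.18947911879711 2.9890767948106687
cru [ 496.7 -172.2   32. ] purple [485.4 -85.7  32. ] pink [ 543.8 -250.6   32. ] blue [ 424.4 -218.5   32. ] small [ 659.2 -189.9   29. ] vial [655.  -97.6  50. ]
```

```bash
R="x"; python3 -m creep '0.0283 0.0274 -0.008 0 0 0.105 70;0.0283 0.0274 -0.008 0 0 0.105 70;0.0283 0.0274 -0.008 0 0 0.105 70;0.0283 0.0274 -0.008 0 0 0.105 70;0.0283 0.0274 -0.008 0 0 0.105 70;0.0283 0.0274 -0.008 0 0 0.105 70;0.0283 0.0274 -0.008 0 0 0.105 70;0.0283 0.0274 -0.008 0 0 0.105 70'
python3 -m creep '0.0283 0.0274 -0.008 0 0 0.105 70;0.0283 0.0274 -0.008 0 0 0.105 70;0.0283 0.0274 -0.008 0 0 0.105 70;0.0283 0.0274 -0.008 0 0 0.105 70;0 0 0 0 0 0 70;0 0 0 0 0 0 70'
python3 - <<'E'
from h import *
import cv2
o=readout.get_obs();print(o["tool_pos"],o["tcp_rot"],o["joint_positions"],o["time"])
i=viewer.camera_info("wrist");print(i)
cv2.imwrite("pics/w1.png",viewer.capture("wrist")[:,:,::-1])
E
```

```text
time: 0.77
tool_pos: [386.9, -279.3, 227.8]
tcp_rot: [-3.141, -0.0, 1.154]
contact_force: [0.7, -0.2, 0.4]
grip_width: 64.3
finger_force: 0.0
time: 1.27
tool_pos: [499.8, -169.5, 195.2]
tcp_rot: [-3.14, -0.001, 1.573]
contact_force: [-0.2, -0.3, -0.4]
grip_width: 64.2
finger_force: 0.0
[ 499.82195131 -169.4881694   195.20146488] [-3.13988890e+00 -8.34730105e-04  1.57257208e+00] [-4.72180649e-01  4.46259599e-01  1.65362820e+00 -4.03748890e-05
  1.04360179e+00 -4.73936768e-01] 1.2667
{'fx': 309.70691628693146, 'fy': 309.70691628693146, 'cx': 326.22390603071966, 'cy': 198.36127972765755, 'origin': array([500.66843785, -98.41327034, 288.52998708]), 'rotation': array([-0.26653134,  0.00317211,  0.00130927])}
```

View pics/w1.png

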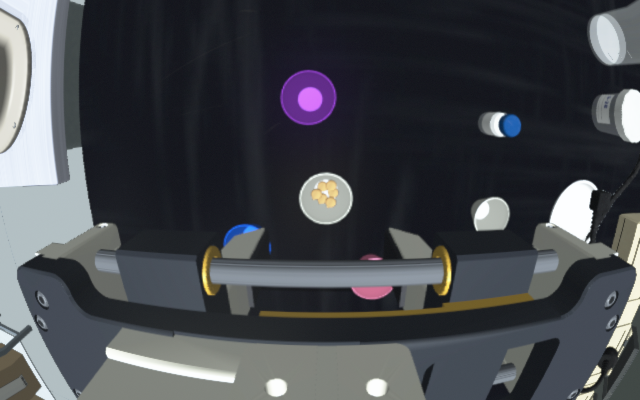

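The wrist view shows the crucible with its six peas. The rim centre is at about (326,198), spanning 299–353 by 173–224. Both fingers are clear of the neighbours.

```bash
python3 - <<'E'
from h import *
for p in [(326,198),(299.5,198),(352.5,198),(326,173),(326,223.5)]: print(at("wrist",*p,32))
E
```

```text
[ 499.1 -169.5   32. ]
[ 476.3 -169.5   32. ]
[ 522.  -169.5   32. ]
[ 499.2 -147.7   32. ]
[ 499.1 -192.8   32. ]
```

```bash
python3 -m creep '-0.0007 -0.0005 -0.03 0 0 0 70;0 0 -0.03 0 0 0 70;0 0 -0.03 0 0 0 70;0 0 -0.02 0 0 0 70;0 0 -0.011 0 0 0 70;0 0 0 0 0 0 70;0 0 0 0 0 0 40;0 0 0 0 0 0 30'
python3 -m creep '0 0 0 0 0 0 20;0 0 0 0 0 0 20;0 0 0 0 0 0 20;0 0 0 0 0 0 20'
python3 -m creep '0 0 0.01 0 0 0 20;0 0 0.02 0 0 0 20;0 0 0.03 0 0 0 20;0 0 0.04 0 0 0 20;0 0 0.04 0 0 0 20;0 0 0.02 0 0 0 20;0 0 0 0 0 0 20'
python3 - <<'E'
from h import *
import cv2
a=viewer.capture("wrist")[60:380,160:500,::-1]
cv2.imwrite("pics/w2.png",cv2.resize(a,None,fx=1.5,fy=1.5))
E
```

```text
time: 1.98
tool_pos: [499.0, -172.8, 76.7]
tcp_rot: [3.139, 0.001, 1.568]
contact_force: [0.3, -0.7, -0.1]
grip_width: 55.0
finger_force: 0.0
time: 2.32
tool_pos: [499.2, -172.2, 76.5]
tcp_rot: [3.139, 0.001, 1.569]
contact_force: [-0.8, -1.2, 6.6]
grip_width: 41.6
finger_force: 30.0
time: 2.9
tool_pos: [500.2, -172.6, 241.1]
tcp_rot: [3.132, 0.005, 1.569]
contact_force: [1.3, -0.6, 0.2]
grip_width: 41.6
finger_force: 30.0
```

View pics/w2.png

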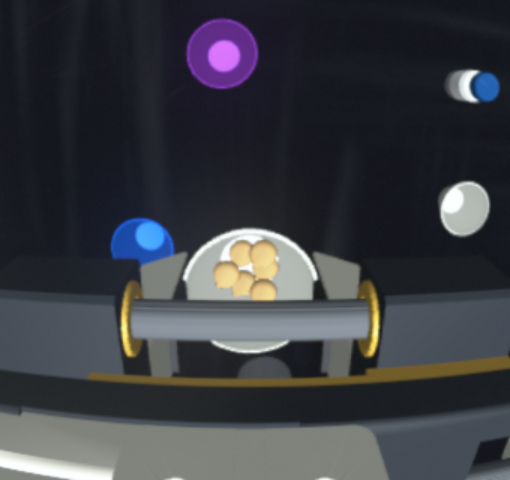

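All six peas are held in the crucible. Next I'll carry it over the hopper and begin tilting about +x.

```bash
python3 -m creep '0.004 0.01 0 0 0 0 20;0.009 0.023 0 0 0 0 20;0.0125 0.032 0 0 0 0 20;0.0125 0.032 0 0 0 0 20;0.0125 0.032 0 0 0 0 20;0.0125 0.032 0 0 0 0 20;0.0125 0.032 0 0 0 0 20;0.0125 0.032 0 0 0 0 20'
python3 -m creep '0.0125 0.032 0 0 0 0 20;0.0125 0.032 0 0 0 0 20;0.008 0.018 0 0 0 0 20;0.003 0.0075 0 0 0 0 20;0 0 0 0 0 0 20;0 0 0 0 0 0 20'
python3 -m creep '0 -0.0028 -0.002 0.06 0 0 20;0 -0.0028 -0.003 0.06 0 0 20;0 -0.0028 -0.003 0.06 0 0 20;0 -0.0028 -0.003 0.06 0 0 20;0 0 0 0 0 0 20'
python3 -c "
from h import *
o=readout.get_obs();print(o['joint_positions'],o['tcp_rot'])"
```

```text
time: 3.62
tool_pos: [585.8, 55.7, 232.9]
tcp_rot: [-3.137, -0.0, 1.569]
contact_force: [0.7, -0.1, -0.1]
grip_width: 41.7
finger_force: 30.0
time: 4.12
tool_pos: [621.6, 142.5, 233.6]
tcp_rot: [-3.138, 0.001, 1.569]
contact_force: [1.2, 0.6, -0.5]
grip_width: 41.6
finger_force: 30.0
time: 4.53
tool_pos: [621.8, 127.8, 223.0]
tcp_rot: [-3.138, -0.241, 1.563]
contact_force: [0.6, -0.6, -0.4]
grip_width: 41.4
finger_force: 30.0
[-0.01429775  0.58928391  1.33625167  0.25593772  1.23168842 -0.09468289] [-3.13826359 -0.24109464  1.56333271]
```

```bash
python3 -m creep '0.001 -0.0050 -0.0016 0.12 0 0 20;0.001 -0.0048 -0.0023 0.12 0 0 20;0 -0.0044 -0.0029 0.12 0 0 20;0 -0.0040 -0.0034 0.12 0 0 20;0 -0.0038 -0.0040 0.12 0 0 20;0 -0.0033 -0.0044 0.12 0 0 20;0 0 0 0 0 0 20'
python3 -m creep '0 -0.0015 -0.0024 0.06 0 0 20;0 -0.0015 -0.0024 0.06 0 0 20;0 -0.0012 -0.0025 0.06 0 0 20;0 -0.0012 -0.0025 0.06 0 0 20;0 -0.0008 -0.0027 0.06 0 0 20;0 -0.0008 -0.0027 0.06 0 0 20;0 -0.0005 -0.0028 0.06 0 0 20;0 -0.0005 -0.0028 0.06 0 0 20'
python3 - <<'E'
from h import *
import cv2
o=readout.get_obs();print(o['joint_positions'],o["time"],R.from_euler("xyz",o["tcp_rot"]).as_matrix().round(2)[:,2])
a=viewer.capture("wrist")[60:380,100:540,::-1]
b=viewer.capture("side")[80:280,200:440,::-1]
a=cv2.resize(a,(440,320));b=cv2.resize(b,(384,320),interpolation=cv2.INTER_CUBIC)[:, :360]
cv2.imwrite("pics/p3.png",np.hstack([a,b]))
E
```

```text
time: 5.12
tool_pos: [623.4, 103.0, 201.9]
tcp_rot: [-3.125, -0.963, 1.551]
contact_force: [-1.5, -0.4, -1.2]
grip_width: 41.4
finger_force: 30.0
time: 5.78
tool_pos: [624.1, 98.7, 185.1]
tcp_rot: [-3.117, -1.437, 1.549]
contact_force: [0.2, 0.2, -0.4]
grip_width: 41.9
finger_force: 30.0
[-0.3571631   0.93497816  1.43564288  1.21606907  1.71897519 -0.84755505] 5.7833 [-0.    0.99 -0.13]
```

View pics/p3.png

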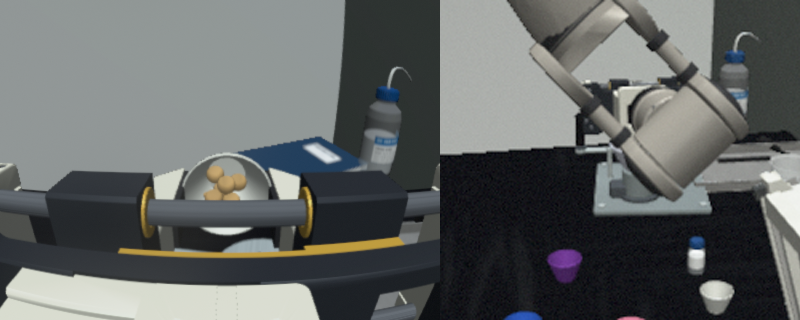

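At 82° tilt the peas are still in the crucible, seen through the mouth. I'll keep tilting slowly.

```bash
python3 -m creep '0 -0.0002 -0.0028 0.06 0 0 20;0 0 -0.0028 0.06 0 0 20;0 0 -0.0028 0.06 0 0 20;0 0.0002 -0.0028 0.06 0 0 20;0 0.0004 -0.0028 0.06 0 0 20;0 0.0004 -0.0028 0.06 0 0 20;0 0.0005 -0.0027 0.06 0 0 20;0 0.0006 -0.0027 0.06 0 0 20'
python3 -m creep '0 0 0 0 0 0 20;0 0 0 0 0 0 20;0 0 0 0 0 0 20;0 0 0 0 0 0 20;0 0 0 0 0 0 20;0 0 0 0 0 0 20'
python3 - <<'E'
from h import *
import cv2
o=readout.get_obs();print(o['joint_positions'],o["time"],R.from_euler("xyz",o["tcp_rot"]).as_matrix().round(2)[:,2])
a=viewer.capture("wrist")[60:380,100:540,::-1]
b=viewer.capture("top")[130:230,180:280,::-1]
a=cv2.resize(a,(440,320));b=cv2.resize(b,(320,320),interpolation=cv2.INTER_CUBIC)
cv2.imwrite("pics/p4.png",np.hstack([a,b]))
E
```

```text
time: 6.55
tool_pos: [624.4, 100.9, 163.6]
tcp_rot: [-0.005, -1.224, -1.562]
contact_force: [-0.4, 0.4, -0.7]
grip_width: 41.3
finger_force: 30.0
time: 7.05
tool_pos: [624.6, 99.9, 163.4]
tcp_rot: [-0.002, -1.223, -1.568]
contact_force: [0.7, 0.2, -0.5]
grip_width: 41.5
finger_force: 30.0
[-0.33653181  1.17008079  1.39196361  1.48829614  2.04362011 -0.95056233] 7.05 [-0.    0.94  0.34]
```

View pics/p4.png

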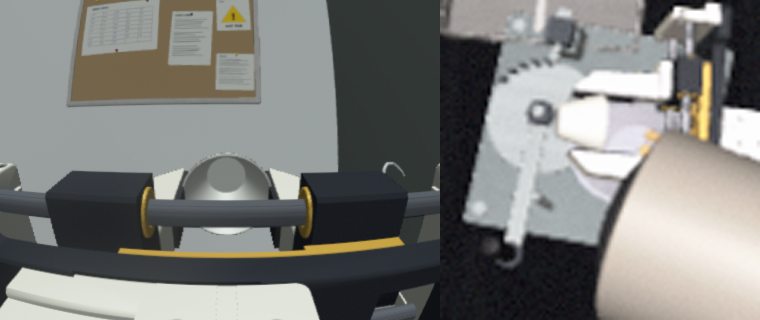

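The crucible is empty at 110° tilt and the peas are glimpsed in the hopper. Now I'll untilt and move back to the original spot.

```bash
python3 -m creep '0 0 0.006 -0.12 0 0 20;-0.003 -0.005 0.006 -0.12 0 0 20;-0.007 -0.014 0.006 -0.12 0 0 20;-0.008 -0.018 0.006 -0.12 0 0 20;-0.0085 -0.0195 0.006 -0.12 0 0 20;-0.0085 -0.0195 0.006 -0.12 0 0 20;-0.0085 -0.0195 0.006 -0.12 0 0 20;-0.0085 -0.0195 0.006 -0.12 0 0 20'
python3 -m creep '-0.0085 -0.0195 0.006 -0.12 0 0 20;-0.0085 -0.0195 0.006 -0.12 0 0 20;-0.0085 -0.0195 0.006 -0.12 0 0 20;-0.0085 -0.0195 0.006 -0.12 0 0 20;-0.0085 -0.0195 0.006 -0.12 0 0 20;-0.0085 -0.0195 0.006 -0.12 0 0 20;-0.0085 -0.0195 0.006 -0.12 0 0 20;-0.0085 -0.0195 0.006 -0.12 0 0 20'
python3 -m creep '0 0 0 0 0 0 20;0 0 0 0 0 0 20;0 0 0 0 0 0 20'
python3 - <<'E'
from h import *
import cv2
o=readout.get_obs();print(o['joint_positions'],o["time"],R.from_euler("xyz",o["tcp_rot"]).as_matrix().round(3)[:,2])
a=viewer.capture("top")[130:210,180:280,::-1]
b=viewer.capture("side")[80:320,200:440,::-1]
a=cv2.resize(a,(400,320),interpolation=cv2.INTER_CUBIC);b=cv2.resize(b,(320,320),interpolation=cv2.INTER_CUBIC)
cv2.imwrite("pics/p5.png",np.hstack([a,b]))
E
```

```text
time: 7.82
tool_pos: [572.0, -16.8, 211.3]
tcp_rot: [-3.14, -0.953, 1.567]
contact_force: [-0.1, -0.5, -0.9]
grip_width: 41.7
finger_force: 30.0
time: 8.48
tool_pos: [504.1, -172.2, 260.0]
tcp_rot: [3.14, 0.006, 1.568]
contact_force: [0.3, 0.3, -0.8]
grip_width: 41.5
finger_force: 30.0
time: 8.73
tool_pos: [504.5, -170.2, 258.2]
tcp_rot: [-3.141, -0.004, 1.569]
contact_force: [0.4, 0.3, -0.4]
grip_width: 41.2
finger_force: 30.0
[-0.47092851  0.38596183  1.55630902  0.00368684  1.20160757 -0.47001383] 8.7333 [-0.     0.004 -1.   ]
```

View pics/p5.png

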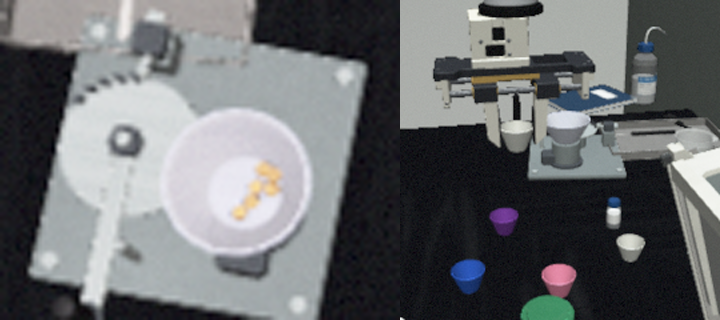

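All six peas lie in the hopper and the crucible hangs upright and empty. Now I'll set it down.

```bash
python3 -m creep '0 0 -0.025 0 0 0 20;0 0 -0.04 0 0 0 20;0 0 -0.04 0 0 0 20;0 0 -0.035 0 0 0 20;0 0 -0.02 0 0 0 20;0 0 -0.012 0 0 0 20;0 0 0 0 0 0 20'
python3 -m creep '0 0 -0.002 0 0 0 20;0 0 -0.002 0 0 0 20;0 0 -0.002 0 0 0 20;0 0 0 0 0 0 20;0 0 0 0 0 0 20'
```

```text
time: 9.42
tool_pos: [502.9, -170.1, 82.9]
tcp_rot: [-3.135, -0.004, 1.568]
contact_force: [-0.1, 0.6, 0.1]
grip_width: 41.4
finger_force: 30.0
time: 9.83
tool_pos: [504.8, -171.1, 81.3]
tcp_rot: [3.14, 0.0, 1.569]
contact_force: [-0.2, 0.2, 0.3]
grip_width: 41.4
finger_force: 30.0
```

```bash
python3 -m creep '0 0 -0.001 0 0 0 20;0 0 -0.001 0 0 0 20;0 0 0 0 0 0 20;0 0 0 0 0 0 20'; python3 -m creep '0 0 -0.001 0 0 0 20;0 0 0 0 0 0 20;0 0 0 0 0 0 20';python3 -m creep '0 0 -0.001 0 0 0 20;0 0 0 0 0 0 20;0 0 0 0 0 0 20'
```

```text
time: 10.17
tool_pos: [504.5, -171.0, 78.7]
tcp_rot: [3.141, 0.0, 1.569]
contact_force: [-0.9, 0.9, 0.1]
grip_width: 41.8
finger_force: 30.0
time: 10.42
tool_pos: [504.4, -170.9, 77.6]
tcp_rot: [-3.142, -0.0, 1.569]
contact_force: [0.3, -1.2, -0.1]
grip_width: 41.4
finger_force: 30.0
time: 10.67
tool_pos: [504.5, -171.0, 76.6]
tcp_rot: [3.141, 0.0, 1.569]
contact_force: [0.3, 0.6, -0.2]
grip_width: 41.3
finger_force: 30.0
```

```bash
for i in 1; do python3 -m creep '0 0 -0.001 0 0 0 20;0 0 0 0 0 0 20;0 0 0 0 0 0 20'; python3 -m creep '0 0 -0.001 0 0 0 20;0 0 0 0 0 0 20;0 0 0 0 0 0 20'; done | grep -E "tool_pos|contact"
```

```text
tool_pos: [504.5, -171.1, 76.5]
contact_force: [-1.9, 0.3, 7.9]
tool_pos: [504.6, -171.1, 76.3]
contact_force: [-5.6, 1.2, 16.7]
```

The crucible touches down at z 76.5. I'll relieve the push, open, and lift.

```bash
python3 -m creep '0 0 0.0015 0 0 0 20;0 0 0 0 0 0 20;0 0 0 0 0 0 50;0 0 0 0 0 0 60;0 0 0 0 0 0 70;0 0 0 0 0 0 70;0 0 0 0 0 0 70'
python3 -m creep '0 0 0.01 0 0 0 70;0 0 0.02 0 0 0 70;0 0 0.03 0 0 0 70;0 0 0.04 0 0 0 70;0 0 0.04 0 0 0 70;0 0 0.02 0 0 0 70;0 0 0 0 0 0 70'
python3 - <<'E'
from h import *
import cv2
a=viewer.capture("wrist")[60:380,100:540,::-1]
cv2.imwrite("pics/w6.png",a)
E
```

```text
time: 11.75
tool_pos: [504.4, -170.9, 75.9]
tcp_rot: [-3.141, -0.0, 1.569]
contact_force: [-0.6, 0.5, 0.8]
grip_width: 63.7
finger_force: 0.0
time: 12.33
tool_pos: [506.3, -171.8, 242.2]
tcp_rot: [3.132, 0.005, 1.569]
contact_force: [0.7, -1.2, 1.1]
grip_width: 64.5
finger_force: 0.0
```

View pics/w6.png

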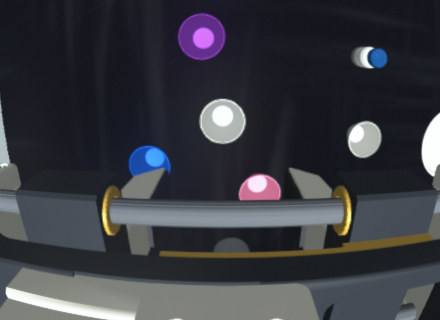

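The crucible is upright and empty on the bench. Next I'll move above the lever handle.

```bash
python3 -m creep '0.0026 0.0334 0 0 0 0.118 60;0.0026 0.0334 0 0 0 0.118 60;0.0026 0.0334 0 0 0 0.118 60;0.0026 0.0334 0 0 0 0.118 60;0.0026 0.0334 0 0 0 0.118 60;0.0026 0.0334 0 0 0 0.118 60;0.0026 0.0334 0 0 0 0.118 60;0.0026 0.0334 0 0 0 0.118 60'
python3 -m creep '0.0026 0.0334 0 0 0 0.118 60;0.0026 0.0334 0 0 0 0.118 60;0.0026 0.0334 0 0 0 0.118 60;0.0026 0.0334 0 0 0 0.118 60;0 0 0 0 0 0 60;0 0 0 0 0 0 60;0 0 0 0 0 0 60'
python3 - <<'E'
from h import *
import cv2,pickle
i=viewer.camera_info("wrist");pickle.dump(i,open("i7.pkl","wb"));print(i["origin"],readout.get_obs()["joint_positions"])
a=viewer.capture("wrist")[50:350,170:470,::-1]
cv2.imwrite("pics/w7.png",cv2.resize(a,None,fx=2,fy=2))
E
```

```text
time: 13.05
tool_pos: [524.4, 97.8, 234.9]
tcp_rot: [-3.14, -0.002, 2.519]
contact_force: [0.2, -0.7, 0.3]
grip_width: 55.5
finger_force: 0.0
time: 13.63
tool_pos: [535.0, 229.4, 234.9]
tcp_rot: [-3.14, -0.002, 2.984]
contact_force: [-0.6, -0.2, -0.5]
grip_width: 55.2
finger_force: 0.0
[466.12715055 240.94431345 328.37648307] [ 2.73598298e-01  4.95566783e-01  1.44539072e+00 -3.48376940e-04
  1.20320751e+00 -1.13952732e+00]
```

View pics/w7.png

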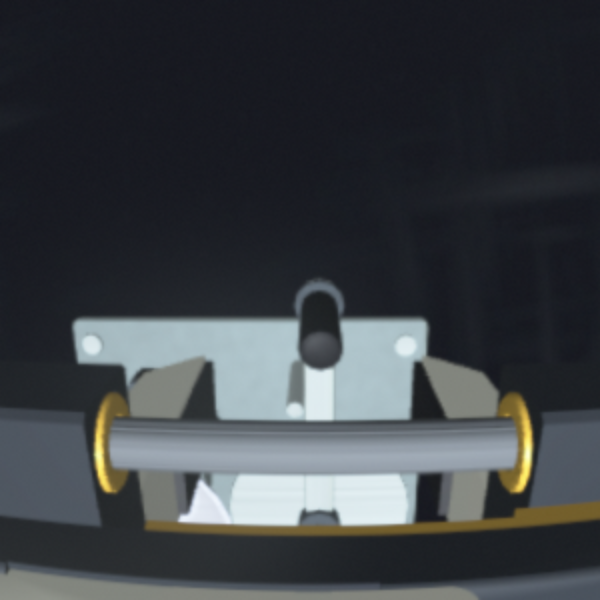

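The handle top is at crop (321,349), full-image (330.5,224.5), well between the fingers. The lever is aligned with the tool.

```bash
python3 - <<'E'
from h import *
import pickle
i=pickle.load(open("i7.pkl","rb"))
print(at("wrist",330.5,224.5,127,i),at("wrist",330,309,80,i),at("wrist",329.5,197,69,i))
E
```

```text
[538.6 232.  127. ] [641.9 216.1  80. ] [534.3 232.4  69. ]
```

```bash
python3 -m creep '0.003 0.0016 -0.02 0 0 0 60;0 0 -0.03 0 0 0 60;0 0 -0.025 0 0 0 60;0 0 -0.009 0 0 0 60;0 0 0 0 0 0 60;0 0 0 0 0 0 60'
python3 -m creep '0 0 0 0 0 0 30;0 0 0 0 0 0 15;0 0 0 0 0 0 5;0 0 0 0 0 0 0;0 0 0 0 0 0 0;0 0 0 0 0 0 0;0 0 0 0 0 0 0;0 0 0 0 0 0 0'
python3 -c "
from h import *
o=readout.get_obs();print(o['joint_positions'],o['moment'])"
```

```text
time: 14.18
tool_pos: [539.1, 230.7, 152.6]
tcp_rot: [-3.142, 0.0, 2.983]
contact_force: [0.0, 0.4, 0.3]
grip_width: 55.3
finger_force: 0.0
time: 14.85
tool_pos: [538.7, 231.4, 152.3]
tcp_rot: [3.142, 0.0, 2.985]
contact_force: [-0.7, 0.4, 1.6]
grip_width: 15.3
finger_force: 30.0
[ 2.75084533e-01  5.91216081e-01  1.53039895e+00 -3.05377428e-05
  1.01984615e+00 -1.13903909e+00] [0.06224245 0.00491554 0.00995846]
```

```bash
python3 - <<'E'
import numpy as np
p=np.array([657.1,212.1]);q=np.arange(0,.72,.025)
a=2.98-q;h=p+120*np.c_[np.cos(a),np.sin(a)]
for k in range(1,len(q)): print(round(q[k],3),h[k].round(1),(h[k]-h[k-1]).round(2))
E
```

```text
0.025 [539.2 234.4] [0.52 2.95]
0.05 [539.8 237.3] [0.59 2.94]
0.075 [540.4 240.2] [0.67 2.92]
0.1 [541.2 243.1] [0.74 2.91]
0.125 [542. 246.] [0.81 2.89]
0.15 [542.9 248.9] [0.88 2.87]
0.175 [543.8 251.7] [0.96 2.84]
0.2 [544.9 254.6] [1.03 2.82]
0.225 [546.  257.3] [1.1  2.79]
0.25 [547.1 260.1] [1.17 2.76]
0.275 [548.4 262.8] [1.23 2.73]
0.3 [549.7 265.5] [1.3 2.7]
0.325 [551.  268.2] [1.37 2.67]
0.35 [552.5 270.8] [1.44 2.63]
0.375 [554.  273.4] [1.5 2.6]
0.4 [555.5 276. ] [1.57 2.56]
0.425 [557.2 278.5] [1.63 2.52]
0.45 [558.9 281. ] [1.69 2.48]
0.475 [560.6 283.4] [1.75 2.43]
0.5 [562.4 285.8] [1.81 2.39]
0.525 [564.3 288.2] [1.87 2.34]
0.55 [566.2 290.5] [1.93 2.3 ]
0.575 [568.2 292.7] [1.99 2.25]
0.6 [570.3 294.9] [2.04 2.2 ]
0.625 [572.3 297.1] [2.1  2.15]
0.65 [574.5 299.1] [2.15 2.09]
0.675 [576.7 301.2] [2.2  2.04]
0.7 [579.  303.2] [2.25 1.98]
```

```bash
( python3 -m creep '0.0005 0.003 0 0 0 -0.025 0;0 0 0 0 0 0 0'; python3 -m creep '0.0006 0.0029 0 0 0 -0.025 0;0 0 0 0 0 0 0'; python3 -m creep '0.0007 0.0029 0 0 0 -0.025 0;0 0 0 0 0 0 0'; python3 -m creep '0.0007 0.0029 0 0 0 -0.025 0;0 0 0 0 0 0 0'; python3 -m creep '0.0008 0.0029 0 0 0 -0.025 0;0 0 0 0 0 0 0'; python3 -m creep '0.0009 0.0029 0 0 0 -0.025 0;0 0 0 0 0 0 0'; python3 -m creep '0.0010 0.0028 0 0 0 -0.025 0;0 0 0 0 0 0 0' ) | grep -E "tool_pos|contact|width"
```

```text
tool_pos: [539.2, 234.6, 152.3]
contact_force: [-0.6, -1.5, 3.1]
grip_width: 15.4
tool_pos: [539.7, 237.4, 152.3]
contact_force: [-1.3, -2.2, 3.4]
grip_width: 15.6
tool_pos: [540.4, 240.2, 152.3]
contact_force: [-2.4, -1.4, 3.8]
grip_width: 15.4
tool_pos: [540.9, 242.9, 152.2]
contact_force: [-2.1, -3.3, 4.2]
grip_width: 15.3
tool_pos: [541.6, 245.6, 152.2]
contact_force: [-3.4, -4.7, 4.7]
grip_width: 15.4
tool_pos: [542.7, 249.0, 152.2]
contact_force: [-2.6, -1.8, 4.3]
grip_width: 15.1
tool_pos: [543.8, 252.3, 152.2]
contact_force: [-2.1, 1.5, 3.4]
grip_width: 15.6
```

Click 1 was felt: the tangential force rose to about 5 N and dropped near q≈0.15. On to click 2.

```bash
( python3 -m creep '0.0010 0.0028 0 0 0 -0.025 0;0 0 0 0 0 0 0'; python3 -m creep '0.0011 0.0028 0 0 0 -0.025 0;0 0 0 0 0 0 0'; python3 -m creep '0.0012 0.0028 0 0 0 -0.025 0;0 0 0 0 0 0 0'; python3 -m creep '0.0012 0.0027 0 0 0 -0.025 0;0 0 0 0 0 0 0'; python3 -m creep '0.0013 0.0027 0 0 0 -0.025 0;0 0 0 0 0 0 0'; python3 -m creep '0.0014 0.0027 0 0 0 -0.025 0;0 0 0 0 0 0 0'; python3 -m creep '0.0014 0.0026 0 0 0 -0.025 0;0 0 0 0 0 0 0'; python3 -m creep '0.0015 0.0026 0 0 0 -0.025 0;0 0 0 0 0 0 0'; python3 -m creep '0.0016 0.0026 0 0 0 -0.025 0;0 0 0 0 0 0 0' ) | grep -E "tool_pos|contact|width"
```

```text
tool_pos: [544.9, 255.1, 152.2]
contact_force: [-2.9, 1.1, 4.7]
grip_width: 15.5
tool_pos: [545.9, 257.6, 152.2]
contact_force: [-2.8, -0.8, 6.1]
grip_width: 15.1
tool_pos: [547.0, 260.3, 152.2]
contact_force: [-4.6, -0.2, 6.4]
grip_width: 15.7
tool_pos: [548.2, 263.0, 152.3]
contact_force: [-3.0, -0.9, 6.1]
grip_width: 15.2
tool_pos: [549.4, 265.5, 152.2]
contact_force: [-4.1, 0.1, 6.6]
grip_width: 15.5
tool_pos: [550.6, 268.0, 152.2]
contact_force: [-5.8, -1.7, 6.8]
grip_width: 15.3
tool_pos: [551.8, 270.5, 152.2]
contact_force: [-5.8, -2.7, 7.1]
grip_width: 15.6
tool_pos: [553.5, 273.4, 152.2]
contact_force: [-4.4, -0.2, 5.8]
grip_width: 15.7
tool_pos: [555.4, 276.5, 152.2]
contact_force: [-3.3, 1.7, 4.3]
grip_width: 15.2
```

Click 2 was felt near q≈0.37. On to click 3.

```bash
( python3 -m creep '0.0016 0.0025 0 0 0 -0.025 0;0 0 0 0 0 0 0'; python3 -m creep '0.0017 0.0025 0 0 0 -0.025 0;0 0 0 0 0 0 0'; python3 -m creep '0.0018 0.0024 0 0 0 -0.025 0;0 0 0 0 0 0 0'; python3 -m creep '0.0018 0.0024 0 0 0 -0.025 0;0 0 0 0 0 0 0'; python3 -m creep '0.0019 0.0023 0 0 0 -0.025 0;0 0 0 0 0 0 0'; python3 -m creep '0.0019 0.0023 0 0 0 -0.025 0;0 0 0 0 0 0 0'; python3 -m creep '0.0020 0.0023 0 0 0 -0.025 0;0 0 0 0 0 0 0'; python3 -m creep '0.0020 0.0022 0 0 0 -0.025 0;0 0 0 0 0 0 0'; python3 -m creep '0.0021 0.0021 0 0 0 -0.025 0;0 0 0 0 0 0 0' ) | grep -E "tool_pos|contact|width"
```

```text
tool_pos: [557.1, 279.0, 152.3]
contact_force: [-3.3, 2.0, 6.3]
grip_width: 15.3
tool_pos: [558.6, 281.2, 152.2]
contact_force: [-4.4, 1.0, 5.3]
grip_width: 15.6
tool_pos: [560.4, 283.6, 152.2]
contact_force: [-5.2, 1.0, 7.2]
grip_width: 15.1
tool_pos: [562.2, 286.1, 152.3]
contact_force: [-5.1, 1.3, 6.2]
grip_width: 15.5
tool_pos: [563.9, 288.3, 152.2]
contact_force: [-5.7, 0.7, 6.5]
grip_width: 15.5
tool_pos: [565.6, 290.4, 152.2]
contact_force: [-7.6, -0.0, 7.9]
grip_width: 15.4
tool_pos: [567.4, 292.6, 152.2]
contact_force: [-8.5, -1.2, 7.3]
grip_width: 15.7
tool_pos: [569.7, 295.1, 152.2]
contact_force: [-6.3, 1.1, 6.2]
grip_width: 15.5
tool_pos: [572.2, 297.5, 152.3]
contact_force: [-4.2, 3.9, 5.8]
grip_width: 15.6
```

Click 3 was felt: the tangential force went from 6.7 N to about 0 N past q≈0.60. I'll nudge 1 mm further in the gap, settle, and check once.

```bash
python3 -m creep '0.0008 0.0008 0 0 0 -0.01 0;0 0 0 0 0 0 0;0 0 0 0 0 0 0;0 0 0 0 0 0 0;0 0 0 0 0 0 0;0 0 0 0 0 0 0'
python3 - <<'E'
from h import *
import cv2
a=viewer.capture("top")[130:290,170:410,::-1]
b=viewer.capture("side")[100:340,200:440,::-1]
cv2.imwrite("pics/p8.png",np.hstack([cv2.resize(a,(480,320),interpolation=cv2.INTER_CUBIC),cv2.resize(b,(320,320),interpolation=cv2.INTER_CUBIC)]))
E
```

```text
time: 19.52
tool_pos: [573.0, 298.3, 152.3]
tcp_rot: [3.14, -0.001, 2.352]
contact_force: [-2.4, 3.8, 5.0]
grip_width: 15.1
finger_force: 30.0
```

View pics/p8.png

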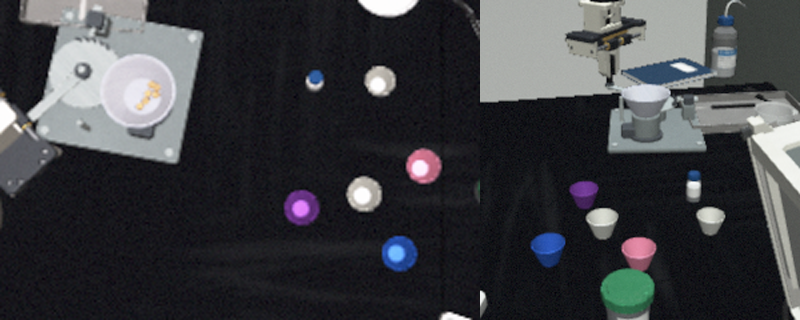

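The peas are in the hopper at crop (150,93), the crucible stands upright at (364,194), the bystanders look unmoved, and the lever is swung and still held. I'll hand the job in.

```bash
python3 -c "
from plant import order
print(order.close_job())"
```

```text
the job is handed in; nothing more can be done
None
```

The job is handed in at about 19.6 s: all six chickpeas are in the hopper, the empty crucible is upright on the bench, and the lever is three felt clicks from its stop with the fingers still holding the handle.

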